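# Stack a round sensor module on the inspection plate and shut the kit drawer

### The arm

A 6-joint arm with a two-finger parallel gripper is mounted at the origin on the work surface. World frame = base frame: x ahead of the robot, y to its left, z up, the work surface at z = 0. Lengths are in mm, angles in rad, forces in N, time in s.
With the tool pointing down it reaches from about 250 to 800 mm from the base axis. Payload 8.5 kg.
Tool frame: the origin (TCP) lies at the very end of the fingers, on their centre line; the grasp point (between the pads) lies 19 mm behind it; z points along the fingers, y is the line along which they close (so a half turn about z gives the same grasp; the last joint's range is limited). The gripper opens to 85 mm and grips with 20 to 120 N. Pads are 22 mm wide; open, the fingers measure 114 mm over their backs; the gripper's body (76 mm by 85 mm) begins 54 mm behind the grasp point. The pads swing forward as they close: fully open they stand 13 mm farther back than shut.
Start: joints at [-1.246, 0.238, -0.013, 1.319, 0, 1.571], TCP at [167.522, -497.509, 231.276] pointing down, gripper open.
Joint ranges: [-2.66, 2.66], [-1.03, 1.9], [-1.14, 1.46], [-1.82, 2.27], [-1.45, 1.34], [-3.14, 3.14]. Speed limits (rad/s): [2.22, 2.22, 2.79, 3.14, 3.14, 3.14].

### API

Orientations are given as a rotation vector (axis times angle).
In Python, from bench import ctrl, viewer gives the robot as it stands.
- The arm moves only by the tool jog_arm, never from a script. Its argument "plan" is a list of rows, each an object with "travel": the shift along the tool's x, y, z in m, a list of three; "roll": the turn about the tool's z in degrees. A call has 1 to 10 rows; each row shifts and turns the commanded pose from where the row before left it, along the tool's axes as they then stand; what a row does not reach is not made up. A row lasts 1/8 s, in which the tool goes at most 62.5 mm and 10.7 degrees, less where a joint would pass 70% of its speed; a pose out of reach is approached as far as the arm can. A call with a gripper value outside its range is refused whole. "fingers" is the opening, from 0 (shut) to 1 (fully open), set as the call begins (left out, the last holds). The fingers move at their own pace and stop on an object; "force" is the grip in N (left out, the last holds). Time passes only in rows, so rows that do not move let the fingers close. It gives the time, the measured TCP pose, the force, the opening and the grip force at its end, in the units of the state.
- ctrl.read_state(): the state, without advancing time (a new reading comes with each control period).
- viewer.grab_frame(name): name is "scene" or "top"; returns a dict with "img" (480x640x3 uint8, blue, green, red), "fx", "fy", "cx", "cy" (pixels), "R" (3x3) and "t" (3): a world point X has camera coordinates R X + t. Camera axes: x right, y down, z forward; pixel columns grow to the right and rows downward; lengths in mm; the calibration is good to about 2 mm. A picture is of the moment at which its call begins. There is no depth.
- ctrl.sign_off(): hands the job in; it is judged then, once.
The state is a dict: "time": time; "joints": joint angles; "qvel": joint speeds; "effort": joint torques, N m; "tcp_pos": TCP position; "tcp_rot": TCP orientation; "ft_force": force on the tool from outside, world axes, zero at the start; "ft_torque": the same for the moment, N m; "grip_width": opening from 0.0 (shut) to 1.0 (fully open); "grip_force": force on a finger pad.
Only numpy, scipy, OpenCV 4.12 (cv2) and the standard library are available. Lean on these libraries where they do the work, as an engineer would, in place of code of your own. Each camera call takes 0.05 s, during which the arm holds its last target. There are 200 camera calls.

### The job

Build up the sensor module on the round inspection plate: the wide bare-metal base disc from the kit drawer lies at the bottom, the round circuit board from the sloped rack on it, chips up, and the small black cover disc from the rack on top, lens up, all flat and centred on the plate. Set each disc down gently, do not drop it, and leave the kit drawer pushed fully home. Do not move or knock over the flux bottle and the solder reel, and do not bump the microscope.

Things in the scene. Friction and masses are not known exactly. Their poses are not given: they have to be found in the camera images.
- base_disc: bare aluminium disc, 66 mm diameter, 14 mm thick, about 0.13 kg, four tiny dark dots on top; starts lying flat in the open kit drawer. Origin: centre of its underside; z is its axis, towards its top face
- board_disc: round green circuit board module, 60 mm diameter, 10 mm thick, about 0.05 kg, a ring of tiny flat chips round the edge of its top; starts on one of the two places of the sloped rack, its underside on the slope. Origin: centre of its underside; z is its axis, towards the chips
- cover_disc: black plastic cover disc, 42 mm diameter, 12 mm thick, about 0.03 kg, with a small flush lens in the middle of its top; starts on the other place of the sloped rack, its underside on the slope. Origin: centre of its underside; z is its axis, towards the lens
- stage_top (a point): centre of the top face of the inspection plate: a fixed dark steel disc, 110 mm diameter, 12 mm high, standing on the bench, no rim; a thin bright circle of 73 mm diameter is marked round its centre. z is up
- rack: fixed grey plastic rack, 250 mm wide (its y), with one slope 110 mm long that rises at 0.54 rad (31 degrees) towards its +x (away from the robot); 7 mm rims at foot and sides, top 80 mm high. Two places, 57 mm left and right of its middle, no divider. Origin: on the bench, 150 mm behind (+x of) the point of the slope 45 mm up from the foot rim, which is 45 mm above the bench
- kit: fixed grey cabinet, 240 mm deep (x), 210 wide (y), 85 high, one drawer that opens towards its -x (to the robot). Origin: centre of its underside; the shut drawer's front face lies 120 mm in front (-x) of it. The drawer inside is 168 mm wide, 195 long; its floor is 22 mm above the bench, its side walls' tops 63 mm, its front's top 74 mm
- kit_drawer0 (a joint): opening of the kit drawer in m: 0 = fully home against its stop, starts 0.12 to 0.16, grows as it comes out along the cabinet's -x; it slides with about 1 N friction and stays where it is left
- kit_drawer0_handle (a point): middle of the drawer's steel bar handle, a horizontal bar along the cabinet's y, 105 mm long, about 10 mm thick, 35 mm in front of the drawer's front face and 47 mm above the bench; it moves with the drawer
- flux: bystander: white flux bottle, 32 mm diameter, 110 mm high, loose, on the bench near the plate, on the robot's side. Origin: centre of its underside
- reel: bystander: metal solder reel standing on its flange, 60 mm diameter, 37 mm high, loose, on the bench near the plate, on the robot's side. Origin: centre of its underside
- scope: bystander: fixed inspection microscope beyond the plate. Origin: on the bench in the column's axis. Foot 80 x 100 x 15 mm, column 22 mm diameter and 220 mm high, camera head of up to 50 mm width hanging 60 mm to the side (its +y), from 115 to 240 mm above the bench
There are look-alikes about, which are no part of the job. Of the things shaped like the base_disc, the aluminium one is meant.

How it is judged:
By the outcome, as a careful person would: the job done as asked, in the order asked, and still so for the second after the job is handed in, with the robot touching nothing.
It also fails if it takes over 69 s, if anything falls off the work surface, if the arm or the gripper's body presses on something with over 40 N, if the wrist force passes 120 N, or if a joint passes its speed limit or range.

## Working session

There is one attempt and no reset: what is moved stays moved. The work goes in short steps, Python scripts to look and compute and a tool call to move; the robot and the scene stay as the last step left them, time stands still between calls to the robot, and variables do not carry over. Pictures are saved under pics/ and viewed, at most 10 in all, crops included, and the job is handed in when it is done.

Besides the shell and the picture viewer there is one more tool, called by a JSON object that holds its "name" and its "arguments". jog_arm: Moves the arm, as the interface text tells. Its arguments: {"type":"object","properties":{"plan":{"type":"array","items":{"type":"object","properties":{"travel":{"type":"array","items":{"type":"number"}},"roll":{"type":"number"}}}},"fingers":{"type":"number"},"force":{"type":"number"}},"required":["plan"]}

```bash
mkdir -p pics; ls
python3 - <<'E'
from bench import ctrl, viewer
import cv2,pickle
s=ctrl.read_state();print({k:s[k] for k in('time','joints','tcp_pos','tcp_rot','grip_width')})
for n in('scene','top'):
    f=viewer.grab_frame(n);cv2.imwrite(f'pics/{n}0.png',f['img']);pickle.dump(f,open(f'{n}0.pkl','wb'))
    print(n,f['fx'],f['cx'],f['cy'],(-f['R'].T@f['t']).round(), f['R'].round(3).tolist())
E
```

```text
pics
{'time': 0.0, 'joints': array([-1.24598982e+00,  2.38775453e-01, -1.42636669e-02,  1.31917816e+00,
        4.98858858e-05,  1.57079846e+00]), 'tcp_pos': array([ 167.42409164, -497.15437499,  230.67674375]), 'tcp_rot': array([-3.09886294e+00, -5.07733666e-01,  2.83444079e-04]), 'grip_width': 0.9991775980326753}
scene 448.05845801382617 321.661538980884 242.67646934865067 [1037. -642.  671.] [[0.803, 0.596, 0.013], [0.392, -0.512, -0.764], [-0.449, 0.619, -0.645]]
top 520.5498130636429 328.3634882776655 236.45702151333705 [381. -28. 978.] [[-0.113, -0.994, -0.007], [-0.968, 0.111, -0.226], [0.225, -0.019, -0.974]]
```

View pics/scene0.png

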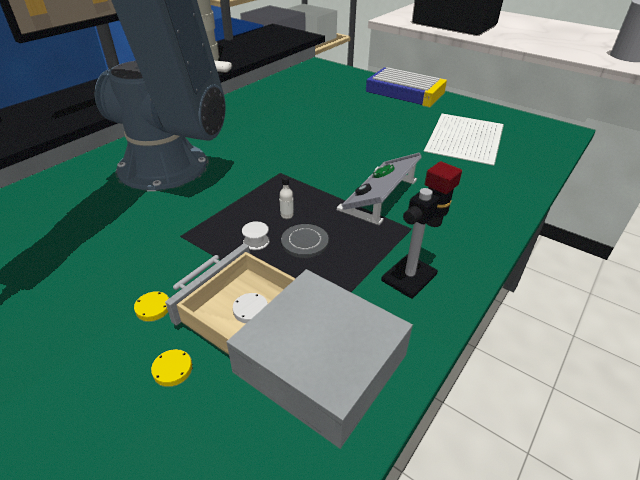

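View pics/top0.png

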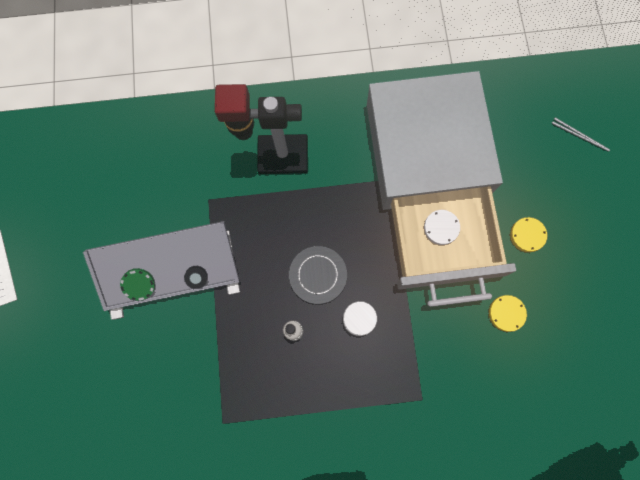

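The top view shows the stage at (318,275), the aluminium disc in the open drawer at (442,227), the board on the rack at (138,284) and the cover at (196,278). The flux bottle is at (293,331) and the reel at (360,319). The two yellow discs outside the drawer are the look-alikes. The scene view agrees: board at (384,170), cover at (362,188), stage at (305,239), base disc at (250,305).

```bash
cat > h.py <<'E'
import numpy as np,cv2,pickle
def ray(f,p):
    d=np.array([(p[0]-f['cx'])/f['fx'],(p[1]-f['cy'])/f['fy'],1.]);R=f['R'];return -R.T@f['t'],R.T@d
def onz(f,p,z):
    c,d=ray(f,p);return c+d*(z-c[2])/d[2]
def tri(f,p,g,q):
    (a,u),(b,v)=ray(f,p),ray(g,q);s=np.linalg.lstsq(np.c_[u,-v],b-a,rcond=None)[0]
    A,B=a+u*s[0],b+v*s[1];return (A+B)/2,np.linalg.norm(A-B)
def proj(f,X):
    c=f['R']@np.asarray(X,float)+f['t'];return np.array([f['cx']+f['fx']*c[0]/c[2],f['cy']+f['fy']*c[1]/c[2]])
def blob(m,near,r=None,amin=60):
    """hull contour of the mask component whose centre is nearest to `near`"""
    cs,_=cv2.findContours(m.astype(np.uint8),cv2.RETR_EXTERNAL,cv2.CHAIN_APPROX_NONE)
    cs=[c for c in cs if cv2.contourArea(c)>amin]
    return min(cs,key=lambda c:np.linalg.norm(c[:,0].mean(0)-near))
def circ_on(f,c,z):
    """least squares circle of a contour cast on the plane z"""
    P=np.array([onz(f,p,z)[:2] for p in cv2.convexHull(c)[:,0]]);(x,y),r=cv2.minEnclosingCircle(P.astype(np.float32))
    A=np.c_[2*P,np.ones(len(P))];s=np.linalg.lstsq(A,(P**2).sum(1),rcond=None)[0]
    return s[:2],np.sqrt(s[2]+s[:2]@s[:2])
E
python3 - <<'E'
from h import *
np.set_printoptions(precision=1,suppress=True)
T=pickle.load(open('top0.pkl','rb'));S=pickle.load(open('scene0.pkl','rb'))
for f,n,pts in((T,'top',dict(base=(442,227),reel=(360,319),flux=(293,331),stage=(318,275),board=(138,284),cover=(196,278))),(S,'sc',dict(base=(250,305),reel=(255,230),stage=(305,239),board=(384,170),cover=(362,188)))):
    im=f['img'];hsv=cv2.cvtColor(im,cv2.COLOR_BGR2HSV);v=hsv[...,2];s=hsv[...,1]
    for k,p in pts.items(): print(n,k,hsv[p[1],p[0]],end=' ')
    print()
    for k,z,m in(('base',36,(v>175)&(s<25)),('reel',37,(v>150)&(s<40))):
        c=blob(m,pts[k]);print(n,k,*circ_on(f,c,z),cv2.contourArea(c))
    m=(hsv[...,0]>45)&(hsv[...,0]<75)&(s>120)
# crops
def crop(f,x,y,w,h,k): return cv2.resize(f['img'][y:y+h,x:x+w],None,fx=k,fy=k,interpolation=cv2.INTER_CUBIC)
a=crop(T,80,205,200,110,4)
b=crop(S,325,140,110,82,3.63)[:290]; c=crop(T,270,220,110,80,3.63)[:290]
o=np.zeros((590,800,3),np.uint8)+90;o[:300*1]=a[:300] if 0 else o[:300]
a=crop(T,80,205,200,110,2.7)
o[:a.shape[0],:a.shape[1]]=a;o[297:297+b.shape[0],:b.shape[1]]=b;o[297:297+c.shape[0],400:400+c.shape[1]]=c
cv2.imwrite('pics/crop1.png',o)
E
```

```text
top base [  5   7 235] top reel [  0   3 240] top flux [165   8  65] top stage [135   5 110] top board [ 68 141 110] top cover [ 93  19 162] 
top base [ 594.2 -258.6] 32.24013996307327 875.0
top reel [444. -85.] 29.859730349461458 844.0
sc base [ 30   2 224] sc reel [ 30   2 222] sc stage [ 90   8 102] sc board [ 70 218 104] sc cover [ 93  22 126] 
sc base [ 595.9 -261.3] 31.584532116201828 611.5
sc reel [448.  -88.3] 29.886556208822775 312.5
```

View pics/crop1.png

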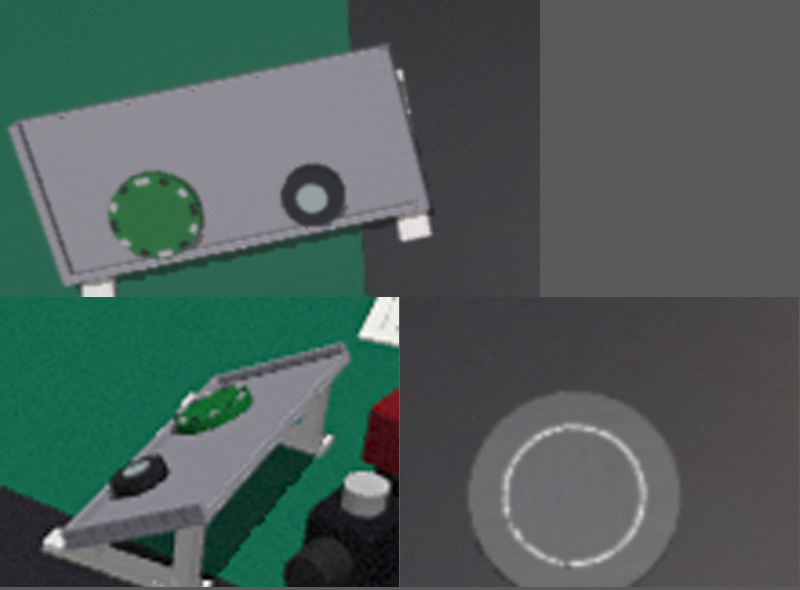

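The crop shows both discs lying against the foot rim. Board face centre is about (137.5,284) and cover lens about (195.5,278) in the top image, and the plate's bright circle is clear.

Run:
```python
from h import *
np.set_printoptions(precision=1,suppress=True)
T=pickle.load(open('top0.pkl','rb'));S=pickle.load(open('scene0.pkl','rb'))
# stage outline+bright circle
for n,f,p,r in(('top',T,(318,275),36),('sc',S,(305,239),(30))):
    im=f['img'];hsv=cv2.cvtColor(im,cv2.COLOR_BGR2HSV);v=hsv[...,2].astype(int)
    roi=np.zeros(v.shape,np.uint8);cv2.circle(roi,p,24,1,-1)
    m=(roi>0)&(v>135);ys,xs=np.nonzero(m)
    P=np.array([onz(f,q,12)[:2] for q in zip(xs,ys)])
    A=np.c_[2*P,np.ones(len(P))];s=np.linalg.lstsq(A,(P**2).sum(1),rcond=None)[0]
    print(n,'stage',s[:2],np.sqrt(s[2]+s[:2]@s[:2])*2,len(P))
q={}
for n,f,pb,pl in(('T',T,(137,284),(195,278)),('S',S,(384,170),(362,188))):
    hsv=cv2.cvtColor(f['img'],cv2.COLOR_BGR2HSV)
    roi=np.zeros(hsv.shape[:2],np.uint8);cv2.circle(roi,pb,24 if n=='T' else 15,1,-1)
    if n=='T':
        m=(hsv[...,1]>70)&(roi>0)
    else: m=(hsv[...,1]>70)&(roi>0)
    c=blob(m,pb);e=cv2.fitEllipse(cv2.convexHull(c));q[n+'b']=e;print(n,'board',np.array(e[0]),np.array(e[1]),e[2],cv2.contourArea(c))
    roi[:]=0;cv2.circle(roi,pl,5,1,-1);m=(hsv[...,2]>95)&(roi>0)&(hsv[...,1]<60);ys,xs=np.nonzero(m);q[n+'l']=(xs.mean(),ys.mean());print(n,'lens',q[n+'l'],len(xs))
    roi[:]=0;cv2.circle(roi,pl,16,1,-1);m=(hsv[...,2]<75)&(roi>0)
print('board tri',*tri(T,q['Tb'][0],S,q['Sb'][0]));print('lens tri',*tri(T,q['Tl'],S,q['Sl']))
k=lambda x,y:(80+x/2.7,205+y/2.7)
print('rack top edge',onz(T,k(8,125),79)[:2],onz(T,k(388,45),79)[:2]);print('foot edge',onz(T,k(68,285),27)[:2],onz(T,k(430,210),27)[:2])
print('flux top',onz(T,(290.5,328),110), 'cabinet', [onz(T,p,85)[:2] for p in((370,80),(479,73),(498,184),(388,200))])
print('front top edge',[onz(T,p,74)[:2] for p in((400,279),(515,267))],'handle',[onz(T,p,52)[:2] for p in((429,303),(490,297))])
print('scope foot', [onz(T,p,15)[:2] for p in((258,136),(308,136),(308,172),(258,173))])
```

```text
top stage [535.4 -18. ] 71.37996023429154 222
sc stage [536.6 -19.6] 71.89831259207116 76
T board [137.  284.1] [31.4 33.8] 99.11206817626953 722.0
T lens (np.float64(195.0), np.float64(278.0)) 81
S board [381.8 166. ] [20.1 28.1] 63.24909973144531 287.5
S lens (np.float64(362.27777777777777), np.float64(186.38888888888889)) 18
board tri [546.9 303.7  55. ] 0.32147717395448244
lens tri [548.9 203.7  42.2] 1.1170250680176375
rack top edge [612.  388.7] [637.6 137.6]
foot edge [510.1 373.1] [533.1 126.5]
flux top [435.5  34.7 110. ] cabinet [array([ 880.9, -157.6]), array([ 871.4, -364.6]), array([ 649.3, -359.3]), array([ 642.2, -158.6])]
front top edge [array([ 500.3, -161.1]), array([ 498.4, -364.5])] handle [array([ 454.9, -209.2]), array([ 453.2, -318.3])]
scope foot [array([824. ,  69.6]), array([812.5, -29.3]), array([737.2, -21.5]), array([746.4,  76. ])]
```

{"name": "jog_arm", "arguments": {"plan": [{"roll": -10},{"roll": -10},{"roll": -10},{"roll": -10},{"roll": -10},{"roll": -10},{"roll": -10},{"roll": -10},{"roll": -10},{"roll": -10}], "fingers": 1}}

```text
$.plan[0]: bad value
```

Run:
```python
from h import *
np.set_printoptions(precision=1,suppress=True)
T=pickle.load(open('top0.pkl','rb'));S=pickle.load(open('scene0.pkl','rb'))
print('lens',onz(T,(195.6,278.7),43),'board',onz(T,(137.2,284.1),46), onz(T,(137.4,284.3),46))
L=onz(T,(195.6,278.7),43);B=onz(T,(137.2,284.1),46)
a=np.radians(5.5);xr=np.array([np.cos(a),np.sin(a)])
print('separation along rack y',(B-L)[:2]@[-np.sin(a),np.cos(a)],'x',(B-L)[:2]@xr,'exp',9*np.cos(.54)+2*np.sin(.54))
print('scene px expected',proj(S,L),proj(S,B))
```

```text
lens [547.  202.1  43. ] board [548.6 306.8  46. ] [548.2 306.4  46. ]
separation along rack y 104.04243003651268 x 11.663550818236644 exp 8.747650115580644
scene px expected [361.1 186.2] [382.7 168.6]
```

{"name": "jog_arm", "arguments": {"plan": [{"travel": [0,0,0],"roll": -10},{"travel": [0,0,0],"roll": -10},{"travel": [0,0,0],"roll": -10},{"travel": [0,0,0],"roll": -10},{"travel": [0,0,0],"roll": -10},{"travel": [0,0,0],"roll": -10},{"travel": [0,0,0],"roll": -10},{"travel": [0,0,0],"roll": -10},{"travel": [0,0,0],"roll": -10},{"travel": [0,0,0],"roll": -10}], "fingers": 1}}

```text
time: 1.35
tcp_pos: [167.4, -497.3, 230.9]
tcp_rot: [-1.596, -2.705, -0.001]
ft_force: [0.1, 0.1, 0.2]
grip_width: 1.0
grip_force: 0.0
```

{"name": "jog_arm", "arguments": {"plan": [{"travel": [0,0,0],"roll": -10},{"travel": [0,0,0],"roll": -10},{"travel": [0,0,0],"roll": -10},{"travel": [0,0,0],"roll": -10},{"travel": [0,0,0],"roll": -10},{"travel": [0,0,0],"roll": -10},{"travel": [0,0,0],"roll": -1.4},{"travel": [-0.045,0.025,0],"roll": 0},{"travel": [-0.045,0.025,0],"roll": 0},{"travel": [-0.045,0.025,0],"roll": 0}]}}

```text
time: 2.6
tcp_pos: [303.6, -421.7, 231.2]
tcp_rot: [-0.007, -3.142, -0.0]
ft_force: [1.5, -0.4, 0.9]
grip_width: 1.0
grip_force: 0.0
```

{"name": "jog_arm", "arguments": {"plan": [{"travel": [-0.0486,0.027,0],"roll": 0},{"travel": [-0.0486,0.027,0],"roll": 0},{"travel": [-0.0486,0.027,0],"roll": 0},{"travel": [-0.0486,0.027,0],"roll": 0},{"travel": [-0.0486,0.027,0.01],"roll": 0},{"travel": [-0.0486,0.027,0.02],"roll": 0},{"travel": [0,0,0.03],"roll": 0},{"travel": [0,0,0.03],"roll": 0},{"travel": [0,0,0.03],"roll": 0},{"travel": [0,0,0],"roll": 0}]}}

```text
time: 3.85
tcp_pos: [592.5, -259.7, 108.9]
tcp_rot: [-0.004, -3.137, -0.003]
ft_force: [0.5, -0.3, -0.0]
grip_width: 0.996
grip_force: 0.0
```

Run:
```python
from bench import ctrl, viewer
import cv2
print(ctrl.read_state()['tcp_pos'])
a=viewer.grab_frame('scene')['img'];b=viewer.grab_frame('top')['img']
a=cv2.resize(a[190:390,130:330],(400,400));b=cv2.resize(b[120:320,340:540],(400,400));cv2.imwrite('pics/p1.png',cv2.hconcat([a,b]))
```

```text
[ 592.50306662 -259.6551251   108.85840401]
```

View pics/p1.png

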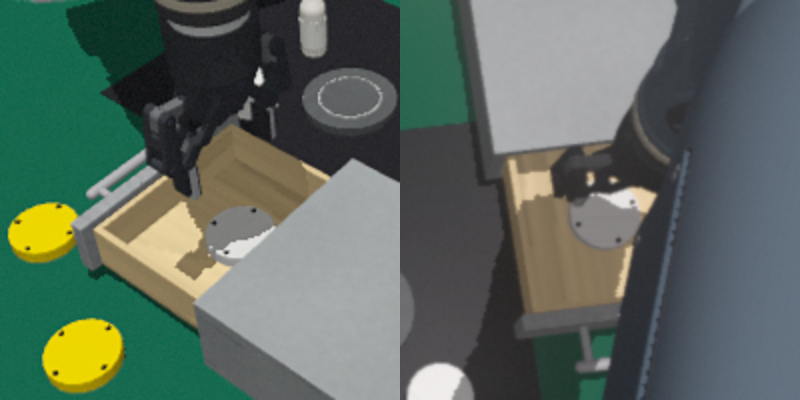

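The scene crop shows the open fingers hovering over the aluminium disc, one on each side. It is well clear of the cabinet and the yellow look-alikes, so I'm descending.

{"name": "jog_arm", "arguments": {"plan": [{"travel": [-0.0025,0,0.02],"roll": 0},{"travel": [0,0,0.02],"roll": 0},{"travel": [0,0,0.02],"roll": 0},{"travel": [0,0,0.008],"roll": 0},{"travel": [0,0,0.006],"roll": 0},{"travel": [0,0,0.005],"roll": 0},{"travel": [0,0,0.003],"roll": 0},{"travel": [0,0,0],"roll": 0}]}}

```text
time: 4.95
tcp_pos: [596.6, -260.4, 29.3]
tcp_rot: [0.0, -3.142, -0.0]
ft_force: [-0.1, -1.0, -0.6]
grip_width: 0.999
grip_force: 0.0
```

{"name": "jog_arm", "arguments": {"plan": [{"travel": [0.0015,0,0.003],"roll": 0},{"travel": [0,0,0.0015],"roll": 0},{"travel": [0,0,0],"roll": 0}]}}

```text
time: 5.32
tcp_pos: [595.0, -260.4, 24.7]
tcp_rot: [0.0, -3.141, -0.0]
ft_force: [-0.7, 0.1, 0.0]
grip_width: 1.001
grip_force: 0.0
```

{"name": "jog_arm", "arguments": {"plan": [{"travel": [0,0,0],"roll": 0},{"travel": [0,0,0],"roll": 0},{"travel": [0,0,0],"roll": 0},{"travel": [0,0,0],"roll": 0},{"travel": [0,0,0],"roll": 0},{"travel": [0,0,0],"roll": 0}], "fingers": 0, "force": 40}}

```text
time: 6.08
tcp_pos: [595.6, -260.4, 25.6]
tcp_rot: [-0.0, 3.14, -0.0]
ft_force: [-0.1, 1.9, 4.5]
grip_width: 0.742
grip_force: 42.9
```

{"name": "jog_arm", "arguments": {"plan": [{"travel": [0,0,-0.005],"roll": 0},{"travel": [0,0,-0.01],"roll": 0},{"travel": [0,0,-0.02],"roll": 0},{"travel": [0,0,-0.03],"roll": 0},{"travel": [0,0,-0.02],"roll": 0},{"travel": [0,0,0],"roll": 0},{"travel": [0,0,0],"roll": 0},{"travel": [0,0,0],"roll": 0}]}}

```text
time: 7.08
tcp_pos: [594.4, -260.2, 108.6]
tcp_rot: [0.0, -3.14, -0.001]
ft_force: [-0.6, 0.5, -1.7]
grip_width: 0.743
grip_force: 44.2
```

{"name": "jog_arm", "arguments": {"plan": [{"travel": [0.005,0.02,0],"roll": 0},{"travel": [0.012,0.045,0],"roll": 0},{"travel": [0.012,0.05,0],"roll": 0},{"travel": [0.012,0.05,0],"roll": 0},{"travel": [0.012,0.045,0],"roll": 0},{"travel": [0.006,0.02,0],"roll": 0},{"travel": [0,0.0115,0],"roll": 0},{"travel": [0,0,0],"roll": 0},{"travel": [0,0,0],"roll": 0},{"travel": [0,0,0],"roll": 0}]}}

```text
time: 8.32
tcp_pos: [536.2, -19.9, 109.6]
tcp_rot: [-0.002, -3.141, 0.0]
ft_force: [-0.6, -0.7, -1.2]
grip_width: 0.742
grip_force: 44.3
```

Run:
```python
from bench import ctrl, viewer
import cv2,pickle
s=ctrl.read_state();print(s['tcp_pos'],s['ft_force'],s['grip_force'],s['grip_width'])
S=viewer.grab_frame('scene');T=viewer.grab_frame('top');pickle.dump((S,T),open('p2.pkl','wb'))
a=cv2.resize(S['img'][130:330,200:400],(400,400));b=cv2.resize(T['img'][150:350,220:420],(400,400));cv2.imwrite('pics/p2.png',cv2.hconcat([a,b]))
```

```text
[536.23284652 -19.86488515 109.62981349] [-0.63569301 -0.67811717 -1.20551794] 44.25742328166962 0.7417175516759883
```

View pics/p2.png

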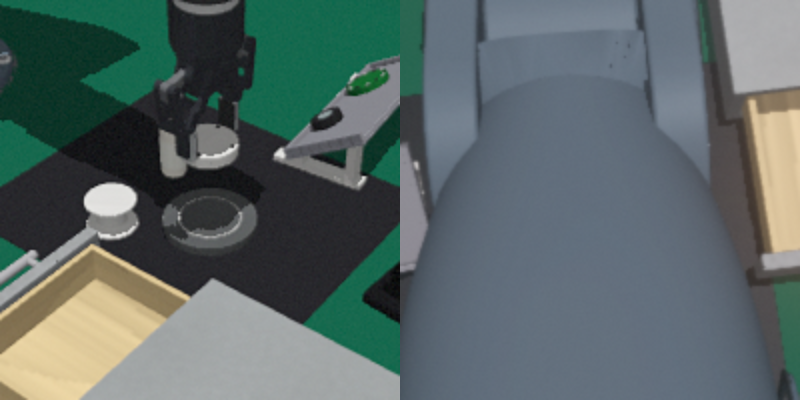

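The disc is held level above the plate, which the scene crop shows clear of the flux bottle and reel. I'm lowering it now.

{"name": "jog_arm", "arguments": {"plan": [{"travel": [0,0.0008,0.02],"roll": 0},{"travel": [0,0,0.025],"roll": 0},{"travel": [0,0,0.02],"roll": 0},{"travel": [0,0,0.012],"roll": 0},{"travel": [0,0,0.007],"roll": 0},{"travel": [0,0,0.004],"roll": 0},{"travel": [0,0,0.002],"roll": 0},{"travel": [0,0,0.001],"roll": 0},{"travel": [0,0,0],"roll": 0},{"travel": [0,0,0],"roll": 0}]}}

```text
time: 9.68
tcp_pos: [536.2, -18.1, 19.0]
tcp_rot: [-0.0, 3.141, 0.0]
ft_force: [0.1, 0.7, -1.3]
grip_width: 0.743
grip_force: 44.3
```

{"name": "jog_arm", "arguments": {"plan": [{"travel": [0,0,0.001],"roll": 0},{"travel": [0,0,0.001],"roll": 0},{"travel": [0,0,0],"roll": 0}]}}

```text
time: 10.05
tcp_pos: [535.9, -18.1, 16.7]
tcp_rot: [0.0, -3.141, -0.0]
ft_force: [-0.2, -0.2, 0.1]
grip_width: 0.743
grip_force: 44.3
```

{"name": "jog_arm", "arguments": {"plan": [{"travel": [0,0,0.0007],"roll": 0},{"travel": [0,0,0],"roll": 0}]}}

```text
time: 10.3
tcp_pos: [536.0, -18.1, 16.0]
tcp_rot: [0.0, -3.141, -0.0]
ft_force: [-0.1, 1.0, -2.2]
grip_width: 0.74
grip_force: 44.3
```

{"name": "jog_arm", "arguments": {"plan": [{"travel": [0,0,0.0007],"roll": 0},{"travel": [0,0,0],"roll": 0}]}}

```text
time: 10.55
tcp_pos: [536.1, -18.2, 15.6]
tcp_rot: [-0.0, 3.141, 0.0]
ft_force: [-0.4, -0.1, 1.2]
grip_width: 0.742
grip_force: 44.6
```

{"name": "jog_arm", "arguments": {"plan": [{"travel": [0,0,0.0005],"roll": 0},{"travel": [0,0,0],"roll": 0}]}}

```text
time: 10.8
tcp_pos: [536.1, -18.1, 15.5]
tcp_rot: [-0.0, 3.141, 0.0]
ft_force: [-3.0, -0.1, 8.4]
grip_width: 0.744
grip_force: 45.3
```

{"name": "jog_arm", "arguments": {"plan": [{"travel": [0,0,0],"roll": 0},{"travel": [0,0,0],"roll": 0},{"travel": [0,0,0],"roll": 0},{"travel": [0,0,0],"roll": 0},{"travel": [0,0,-0.01],"roll": 0},{"travel": [0,0,-0.03],"roll": 0},{"travel": [0,0,-0.05],"roll": 0},{"travel": [0,0,-0.04],"roll": 0},{"travel": [0,0,0],"roll": 0}], "fingers": 1}}

```text
time: 11.92
tcp_pos: [538.1, -18.2, 148.8]
tcp_rot: [-0.0, 3.135, -0.0]
ft_force: [0.4, 0.1, -0.5]
grip_width: 1.002
grip_force: 0.0
```

{"name": "jog_arm", "arguments": {"plan": [{"travel": [0.0256,-0.0488,0],"roll": 0},{"travel": [0.0256,-0.0488,0],"roll": 0},{"travel": [0.0256,-0.0488,0],"roll": 0},{"travel": [0.0256,-0.0488,0],"roll": 0},{"travel": [0.0256,-0.0488,0],"roll": 0},{"travel": [0,0,0.03],"roll": 0},{"travel": [0,0,0.03],"roll": 0},{"travel": [0,0,0.03],"roll": 0},{"travel": [0,0,0.019],"roll": 0},{"travel": [0,0,0],"roll": 0}], "fingers": 0, "force": 30}}

```text
time: 13.18
tcp_pos: [406.7, -261.3, 34.4]
tcp_rot: [0.0, -3.138, -0.003]
ft_force: [-0.2, 0.4, 0.1]
grip_width: 0.002
grip_force: 0.0
```

Run:
```python
from bench import ctrl, viewer
import cv2,pickle
s=ctrl.read_state();print(s['tcp_pos'],s['ft_force'])
S=viewer.grab_frame('scene');T=viewer.grab_frame('top');pickle.dump((S,T),open('p3.pkl','wb'))
a=cv2.resize(S['img'][190:390,130:330],(400,400));b=cv2.resize(T['img'][180:380,270:470],(400,400));cv2.imwrite('pics/p3.png',cv2.hconcat([a,b]))
from h import *
for n,f,p in(('T',T,(318,268)),('S',S,(305,232))):
    hsv=cv2.cvtColor(f['img'],cv2.COLOR_BGR2HSV);m=(hsv[...,2]>170)&(hsv[...,1]<25)
    try:
        c=blob(m,p);print(n,circ_on(f,c,26),cv2.contourArea(c))
    except Exception as e: print(e)
```

```text
[ 406.70277315 -261.28092217   34.44138877] [-0.15752662  0.39176565  0.10899996]
T (array([535.63118444, -17.76562971]), np.float64(34.28975571366593)) 977.5
S (array([538.92993174, -20.48859041]), np.float64(32.74187806687598)) 368.5
```

View pics/p3.png

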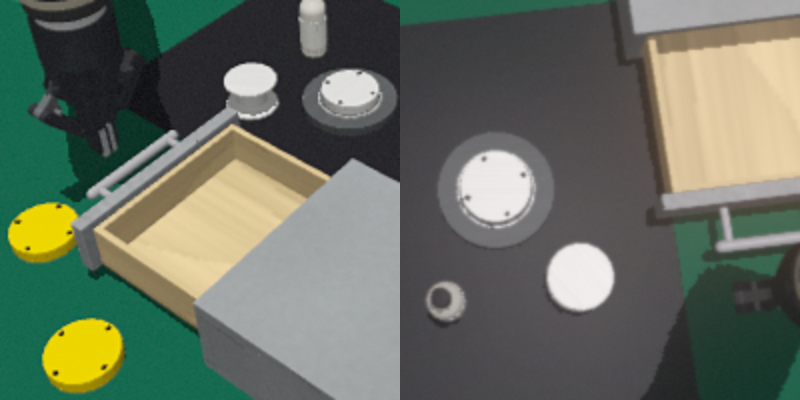

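The base sits concentric with the plate and inside the bright circle, and the closed fingers stand in front of the drawer handle. I'm pushing the drawer home.

{"name": "jog_arm", "arguments": {"plan": [{"travel": [-0.015,0,0],"roll": 0},{"travel": [-0.01,0,0],"roll": 0},{"travel": [-0.01,0,0],"roll": 0},{"travel": [-0.015,0,0],"roll": 0},{"travel": [-0.018,0,0],"roll": 0},{"travel": [-0.018,0,0],"roll": 0},{"travel": [-0.018,0,0],"roll": 0},{"travel": [-0.018,0,0],"roll": 0},{"travel": [-0.015,0,0],"roll": 0},{"travel": [-0.012,0,0],"roll": 0}]}}

```text
time: 14.52
tcp_pos: [557.9, -261.8, 35.6]
tcp_rot: [0.001, -3.141, -0.001]
ft_force: [-2.1, 1.3, 0.1]
grip_width: -0.004
grip_force: 0.7
```

Run:
```python
from bench import ctrl, viewer
import cv2
s=ctrl.read_state();print(s['tcp_pos'],s['ft_force'])
a=viewer.grab_frame('scene')['img'];b=viewer.grab_frame('top')['img']
a=cv2.resize(a[190:390,130:330],(400,400));b=cv2.resize(b[120:320,340:540],(400,400));cv2.imwrite('pics/p4.png',cv2.hconcat([a,b]))
```

```text
[ 557.94103719 -261.83955124   35.64063426] [-2.07287847  1.33102855  0.05561393]
```

View pics/p4.png

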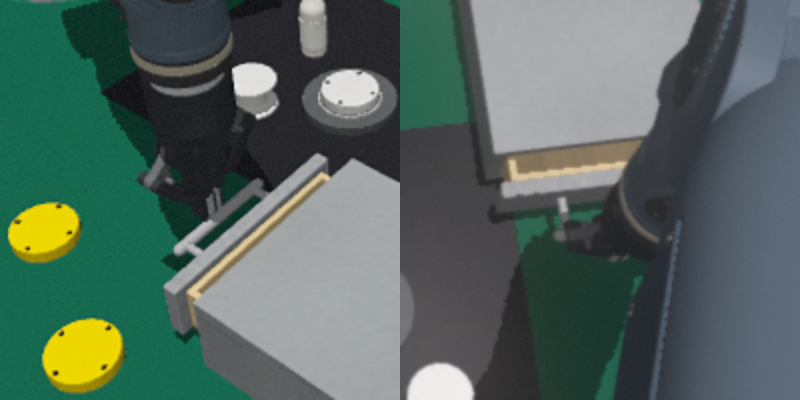

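The drawer is nearly shut, with a strip of about 20 mm left.

{"name": "jog_arm", "arguments": {"plan": [{"travel": [-0.007,0,0],"roll": 0},{"travel": [-0.005,0,0],"roll": 0},{"travel": [-0.003,0,0],"roll": 0},{"travel": [0,0,0],"roll": 0}]}}

```text
time: 15.12
tcp_pos: [572.4, -262.3, 36.0]
tcp_rot: [-0.0, 3.141, -0.0]
ft_force: [-0.2, -0.3, 0.8]
grip_width: 0.001
grip_force: 0.0
```

{"name": "jog_arm", "arguments": {"plan": [{"travel": [-0.002,0,0],"roll": 0},{"travel": [-0.002,0,0],"roll": 0},{"travel": [0,0,0],"roll": 0}]}}

```text
time: 15.5
tcp_pos: [576.3, -262.2, 35.9]
tcp_rot: [-0.0, 3.141, 0.0]
ft_force: [0.5, 0.6, 0.2]
grip_width: -0.001
grip_force: 0.0
```

{"name": "jog_arm", "arguments": {"plan": [{"travel": [-0.002,0,0],"roll": 0},{"travel": [-0.001,0,0],"roll": 0},{"travel": [0,0,0],"roll": 0}]}}

```text
time: 15.88
tcp_pos: [579.3, -262.1, 35.9]
tcp_rot: [-0.0, 3.141, 0.0]
ft_force: [-1.4, -0.5, 0.1]
grip_width: 0.001
grip_force: 0.1
```

{"name": "jog_arm", "arguments": {"plan": [{"travel": [-0.002,0,0],"roll": 0},{"travel": [-0.002,0,0],"roll": 0},{"travel": [0,0,0],"roll": 0}]}}

```text
time: 16.25
tcp_pos: [583.4, -262.1, 35.8]
tcp_rot: [-0.0, 3.141, 0.0]
ft_force: [0.8, 0.3, 0.4]
grip_width: 0.001
grip_force: 0.0
```

{"name": "jog_arm", "arguments": {"plan": [{"travel": [-0.0015,0,0],"roll": 0},{"travel": [-0.0015,0,0],"roll": 0},{"travel": [0,0,0],"roll": 0}]}}

```text
time: 16.62
tcp_pos: [584.7, -262.1, 35.7]
tcp_rot: [-0.0, -3.139, -0.0]
ft_force: [-6.1, -0.5, 3.8]
grip_width: 0.001
grip_force: 3.3
```

Run:
```python
from bench import ctrl
s=ctrl.read_state();print(s['tcp_pos'],s['ft_force'])
```

```text
[ 584.68087615 -262.06890037   35.7363352 ] [-6.14944168 -0.53191357  3.76683468]
```

{"name": "jog_arm", "arguments": {"plan": [{"travel": [-0.001,0,0],"roll": 0},{"travel": [0,0,0],"roll": 0},{"travel": [0.0324,0,0],"roll": 0},{"travel": [0,0,-0.04],"roll": 0},{"travel": [0,0,-0.045],"roll": 0},{"travel": [0,0,-0.04],"roll": 0},{"travel": [0,0.05,0],"roll": 0},{"travel": [0,0.05,0],"roll": 0},{"travel": [0,0.05,0],"roll": 0},{"travel": [0,0.05,0],"roll": 0}]}}

```text
time: 17.88
tcp_pos: [554.9, -60.6, 161.2]
tcp_rot: [0.0, 3.141, 0.0]
ft_force: [0.3, 0.1, -0.8]
grip_width: -0.001
grip_force: 0.0
```

{"name": "jog_arm", "arguments": {"plan": [{"travel": [0,0.05,0],"roll": 0},{"travel": [0,0.05,0],"roll": 0},{"travel": [0,0.05,0],"roll": 0},{"travel": [0,0.05,0],"roll": 0},{"travel": [0,0.05,0],"roll": 0},{"travel": [0,0.05,0],"roll": 0},{"travel": [0,0.05,0],"roll": 0},{"travel": [0.0115,0.018,0],"roll": 0},{"travel": [0,0,0.02],"roll": -5.5},{"travel": [0,0,0.02],"roll": 0}], "fingers": 1}}

```text
time: 19.12
tcp_pos: [542.7, 305.9, 120.7]
tcp_rot: [-0.154, 3.137, 0.0]
ft_force: [-0.2, 0.2, 0.2]
grip_width: 1.0
grip_force: 0.0
```

Run:
```python
from bench import ctrl, viewer
import cv2
a=viewer.grab_frame('scene')['img'];b=viewer.grab_frame('top')['img']
a=cv2.resize(a[100:300,300:500],(400,400));b=cv2.resize(b[120:320,340:540],(400,400));cv2.imwrite('pics/p5.png',cv2.hconcat([a,b]))
s=ctrl.read_state();print(s['tcp_pos'],s['tcp_rot'],s['joints'])
```

```text
[541.64279461 304.79761738 119.04727757] [ 1.50427275e-01 -3.13472028e+00  2.54041987e-03] [5.12555212e-01 4.58071932e-01 2.42773686e-02 1.14064528e+00
 1.51972682e-05 4.16653825e-01]
```

View pics/p5.png

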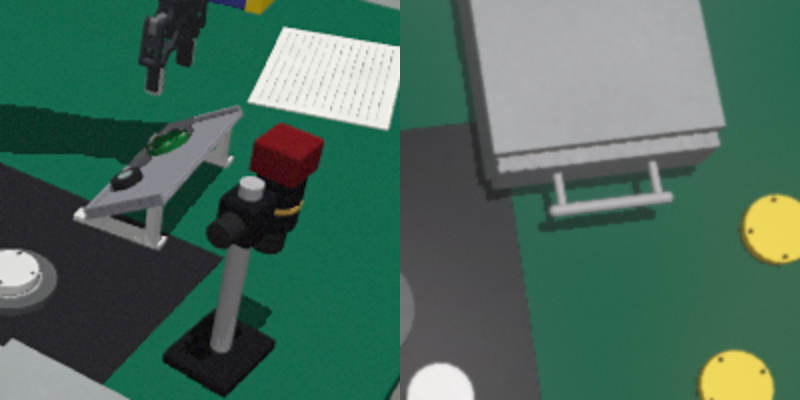

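The drawer is shut with its front flush to the cabinet, and the open gripper is above the board. I'm descending.

{"name": "jog_arm", "arguments": {"plan": [{"travel": [0,0,0.02],"roll": 0},{"travel": [0,0,0.025],"roll": 0},{"travel": [0,0,0.02],"roll": 0},{"travel": [0,0,0.01],"roll": 0},{"travel": [0,0,0.005],"roll": 0},{"travel": [0,0,0],"roll": 0},{"travel": [0,0,0.003],"roll": 0},{"travel": [0,0,0.002],"roll": 0},{"travel": [0,0,0],"roll": 0},{"travel": [0,0,0],"roll": 0}]}}

```text
time: 20.48
tcp_pos: [543.1, 305.9, 36.0]
tcp_rot: [-0.151, 3.138, 0.0]
ft_force: [0.0, -0.6, 0.2]
grip_width: 1.0
grip_force: 0.0
```

Run:
```python
from bench import ctrl, viewer
import cv2
a=viewer.grab_frame('scene')['img'];cv2.imwrite('pics/p6.png',cv2.resize(a[110:230,325:445],(600,600),interpolation=cv2.INTER_CUBIC))
s=ctrl.read_state();print(s['tcp_pos'],s['ft_force'])
```

```text
[543.13464155 305.92874186  36.04947085] [ 0.32234156  0.13626162 -0.9234909 ]
```

View pics/p6.png

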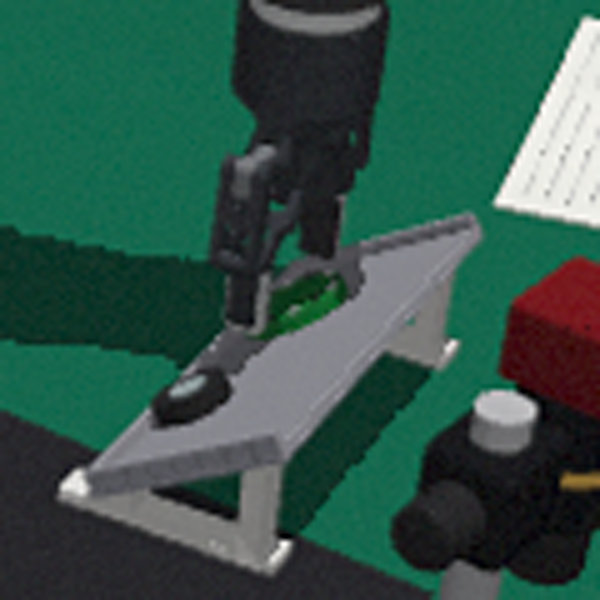

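The fingers straddle the board with no contact yet (force about 0). I'm closing on it.

{"name": "jog_arm", "arguments": {"plan": [{"travel": [0,0,0],"roll": 0},{"travel": [0,0,0],"roll": 0},{"travel": [0,0,0],"roll": 0},{"travel": [0,0,0],"roll": 0},{"travel": [0,0,0],"roll": 0},{"travel": [0,0,0],"roll": 0}], "fingers": 0, "force": 25}}

```text
time: 21.28
tcp_pos: [543.1, 306.0, 36.3]
tcp_rot: [-0.151, 3.138, 0.0]
ft_force: [-1.8, -0.2, 5.0]
grip_width: 0.688
grip_force: 26.2
```

{"name": "jog_arm", "arguments": {"plan": [{"travel": [0,0,-0.004],"roll": 0},{"travel": [0,0,-0.01],"roll": 0},{"travel": [0,0,-0.025],"roll": 0},{"travel": [0,0,-0.03],"roll": 0},{"travel": [0,0,-0.015],"roll": 0},{"travel": [0,0,0],"roll": 0},{"travel": [0,0,0],"roll": 0}]}}

```text
time: 22.15
tcp_pos: [542.6, 305.6, 118.9]
tcp_rot: [0.151, -3.137, 0.001]
ft_force: [-0.4, 0.4, -1.7]
grip_width: 0.683
grip_force: 27.1
```

```bash
cat > board.py <<'E'
from h import *
from bench import ctrl, viewer
import sys
np.set_printoptions(precision=1,suppress=True)
tag=sys.argv[1]
s=ctrl.read_state();t=np.array(s['tcp_pos']);rv=np.array(s['tcp_rot']);R=cv2.Rodrigues(rv)[0];ty=R[:,1]
print('tcp',t,'ft',s['ft_force'],'w',s['grip_width'],s['grip_force'])
S=viewer.grab_frame('scene');pickle.dump(S,open(tag+'.pkl','wb'));cv2.imwrite(f'pics/{tag}.png',S['img'])
p=proj(S,t);hsv=cv2.cvtColor(S['img'],cv2.COLOR_BGR2HSV)
x0,y0=int(p[0])-22,int(p[1])-22
h=hsv[y0:y0+44,x0:x0+44];b=S['img'][y0:y0+44,x0:x0+44].astype(int)
m=(h[...,0]>50)&(h[...,0]<72)&(h[...,1]>150)&(b[...,0]<45)
print('tcp px',p)
for r in range(6,44,1): print(r+y0,''.join('#' if a else '.' for a in m[r]))
print(h[16:34:3,22].tolist())
E
python3 board.py b1
```

```text
tcp [542.6 305.6 118.9] ft [-0.4  0.4 -1.7] w 0.6830281334870196 27.081996202468872
tcp px [383.3 143.6]
127 ............................................
128 ............................................
129 ............................................
130 ............................................
131 ............................................
132 ............................................
133 ............................................
134 ............................................
135 ............................................
136 ............................................
137 ..............................#.............
138 .............................####...........
139 ...........................#####...#........
140 .........................#######...##.......
141 ........................######....##........
142 ........................#####....#..........
143 .......................#.........#..........
144 .......................#...###..#...........
145 .......................#.####.#.............
146 .......................######...............
147 ...........
[... 256 characters left out ...]
......................
153 ............................................
154 ............................................
155 ............................................
156 ............................................
157 ............................................
158 ............................................
159 ............................................
160 ............................................
161 ............................................
162 ............................................
163 ............................................
164 ............................................
[[150, 7, 105], [138, 14, 90], [73, 35, 66], [68, 84, 70], [75, 239, 81], [81, 199, 105]]
```

{"name": "jog_arm", "arguments": {"plan": [{"travel": [0.004,-0.025,0],"roll": 0},{"travel": [0.007,-0.0463,0],"roll": 0},{"travel": [0.007,-0.05,0],"roll": 0},{"travel": [0.008,-0.05,0],"roll": 0},{"travel": [0.008,-0.05,0],"roll": 0},{"travel": [0.008,-0.05,0],"roll": 0},{"travel": [0.0071,-0.03,0],"roll": 0},{"travel": [0,-0.02,0],"roll": 0},{"travel": [0,0,0.02],"roll": 0},{"travel": [0,0,0.02],"roll": 0}]}}

```text
time: 23.45
tcp_pos: [524.1, -20.0, 79.0]
tcp_rot: [0.149, -3.137, 0.0]
ft_force: [0.1, -0.3, -0.2]
grip_width: 0.678
grip_force: 27.1
```

{"name": "jog_arm", "arguments": {"plan": [{"travel": [0,0,0.01],"roll": 0},{"travel": [0,0,0.01],"roll": 0},{"travel": [0,0,0],"roll": 0},{"travel": [0,0,0],"roll": 0},{"travel": [0,0,0],"roll": 0}]}}

```text
time: 24.08
tcp_pos: [525.4, -18.6, 60.4]
tcp_rot: [-0.151, 3.137, 0.0]
ft_force: [-0.6, -0.0, -0.8]
grip_width: 0.679
grip_force: 27.1
```

```bash
python3 board.py b2
```

```text
tcp [525.4 -18.6  60.4] ft [-0.6 -0.  -0.8] w 0.6794670215676543 27.127367556095123
tcp px [300.5 219. ]
202 ............................................
203 ............................................
204 ............................................
205 ............................................
206 ............................................
207 ............................................
208 ............................................
209 ............................................
210 ............................................
211 ................................#...........
212 ............................#####...#.......
213 ...........................##.#.##..#.......
214 .......................##.#.#####..###......
215 .......................########.....##......
216 ....................#####.#####.....#.#.....
217 ....................###.####.##...##.#......
218 ....................#####.##....#.###.......
219 ....................##.####.......##........
220 ....................######.......##.........
221 ....................#............#..........
222 ...........
[... 255 characters left out ...]
.......................
228 ............................................
229 ............................................
230 ............................................
231 ............................................
232 ............................................
233 ............................................
234 ............................................
235 ............................................
236 ............................................
237 ............................................
238 ............................................
239 ............................................
[[140, 32, 24], [72, 154, 53], [71, 231, 53], [72, 72, 64], [68, 184, 86], [20, 6, 120]]
```

Run:
```python
from h import *
np.set_printoptions(precision=1,suppress=True)
S=pickle.load(open('b2.pkl','rb'))
t=np.array([525.4,-18.6,60.4])+[1.2,-1.6,0]  # scene-view bias measured on the plate
a=np.radians(5.6);xr=np.array([np.cos(a),np.sin(a),0]);yr=np.array([-np.sin(a),np.cos(a),0]);z=np.array([0,0,1])
th=.54;e=np.cos(th)*xr+np.sin(th)*z;n=-np.sin(th)*xr+np.cos(th)*z
U=t+10*xr+1.5*z;w=np.linspace(0,2*np.pi,121)
for nm,C in(('under',U),('top',U+10*n)):
    P=np.array([proj(S,C+30*(np.cos(k)*e+np.sin(k)*yr)) for k in w]);print(nm,'x',P[:,0].min(),P[:,0].max(),'y',P[:,1].min(),P[:,1].max(),'rightmost at y',P[P[:,0].argmax(),1],'lowest at x',P[P[:,1].argmax(),0])
hsv=cv2.cvtColor(S['img'],cv2.COLOR_BGR2HSV);im=S['img']
for r in range(206,234,1): print(r,' '.join('%3d/%3d'%(hsv[r,c,0],hsv[r,c,1]) for c in range(308,324,2)))
```

```text
under x 292.2394547226212 316.30672157600947 y 213.3930932684277 227.67579905557628 rightmost at y 214.89637535266368 lowest at x 295.0042851612505
top x 290.2134181703003 314.3513638358932 y 209.61612413580593 223.84221025395513 rightmost at y 211.05606350145314 lowest at x 292.5575136561113
206  60/ 26 150/ 44  80/  9 114/ 28 138/ 30 120/ 12 138/ 30 125/ 36
207 140/ 26  30/  9  90/  9 140/ 19 129/ 45 107/ 43 120/ 18 126/ 29
208  90/  8  75/ 18 100/  9 126/ 28 105/ 24 125/ 38 133/ 42 105/ 45
209  85/ 46  42/ 51  80/  9 138/ 35 135/ 12 114/ 27 126/ 29 120/ 24
210 130/ 31  93/ 85   0/  3 100/ 34 110/ 17 145/ 39 100/ 19 129/ 41
211  90/ 39  69/191  74/ 45  78/121 132/ 28 125/ 35 150/ 19 126/ 30
212  65/161  70/196  63/ 65  70/209 135/ 24 108/ 29 120/ 18 124/ 42
213  70/173  69/183  71/113  70/190 126/ 30 116/ 35 125/ 36 120/ 17
214  71/179  67/217  70/106  71/255  90/ 24 126/ 30 114/ 28 114/ 29
215  71/231  70/ 31  67/149  68/197  65/111  90/ 41 120/ 28 113/ 26
216  67/181  69/ 56  68/192  68/188  65/161  80/ 67 140/ 26 140/ 18
217  65/168  68/147  69/206  70/197  56/ 69 135/ 46  75/ 5
[... 397 characters left out ...]
/ 47 140/ 31 120/ 32
224 105/ 12 135/ 14 105/ 44   0/ 26  80/ 31 125/ 61   0/  0 135/ 21
225  30/  5  75/  8  45/ 22  60/  7 130/ 49 150/ 38 120/ 38  60/ 13
226  60/  3  60/  8  30/  2 120/ 11 120/  5 120/ 15 105/ 81   0/ 12
227  30/  5  30/  4  30/  4  20/  7 100/ 29  80/ 15  68/ 31  95/ 77
228  20/  6  30/  4  45/  4  30/  4  60/  3  80/ 17  30/  5 105/ 49
229 170/  6  30/  4  45/  4   0/  2  45/  4  98/ 21   0/  0 100/ 14
230  20/  6   0/  0  15/  4   0/  2  30/  4  30/  2  60/ 21  90/  3
231  15/  4  20/  6   0/  4  20/  6  15/  5  15/  3 113/ 23  80/  7
232   0/  4  15/  4  60/  4  15/  4  20/  3  20/  3  98/ 11  96/ 12
233  30/  2  60/  2   0/  2  10/  6  20/  3  20/  3  90/  8  90/ 10
```

{"name": "jog_arm", "arguments": {"plan": [{"travel": [0,0,0.008],"roll": 0},{"travel": [0,0,0.006],"roll": 0},{"travel": [0,0,0.003],"roll": 0},{"travel": [0,0,0.002],"roll": 0},{"travel": [0,0,0],"roll": 0}]}}

```text
time: 24.75
tcp_pos: [525.0, -18.7, 40.8]
tcp_rot: [0.151, -3.138, -0.0]
ft_force: [0.2, -0.9, 0.2]
grip_width: 0.684
grip_force: 27.1
```

{"name": "jog_arm", "arguments": {"plan": [{"travel": [0,0,0.001],"roll": 0},{"travel": [0,0,0.001],"roll": 0},{"travel": [0,0,0],"roll": 0}]}}

```text
time: 25.12
tcp_pos: [525.7, -18.6, 39.2]
tcp_rot: [-0.151, 3.137, 0.0]
ft_force: [2.4, -0.4, 3.3]
grip_width: 0.685
grip_force: 27.3
```

{"name": "jog_arm", "arguments": {"plan": [{"travel": [-0.0008,0,0.0015],"roll": 0},{"travel": [-0.0005,0,0.0015],"roll": 0},{"travel": [0,0,0],"roll": 0}], "force": 20}}

```text
time: 25.5
tcp_pos: [527.6, -18.5, 36.5]
tcp_rot: [-0.151, 3.136, 0.0]
ft_force: [3.0, 1.0, 6.5]
grip_width: 0.686
grip_force: 28.1
```

{"name": "jog_arm", "arguments": {"plan": [{"travel": [-0.0008,0,0.002],"roll": 0},{"travel": [-0.0006,0,0.0015],"roll": 0},{"travel": [0,0,0],"roll": 0}], "fingers": 0, "force": 20}}

```text
time: 25.88
tcp_pos: [529.1, -18.3, 33.0]
tcp_rot: [-0.151, 3.135, 0.0]
ft_force: [3.4, 0.8, 5.1]
grip_width: 0.681
grip_force: 29.1
```

{"name": "jog_arm", "arguments": {"plan": [{"travel": [-0.0006,0,0.002],"roll": 0},{"travel": [-0.0004,0,0.0015],"roll": 0},{"travel": [0,0,0],"roll": 0}]}}

```text
time: 26.25
tcp_pos: [530.1, -18.2, 29.4]
tcp_rot: [-0.151, 3.135, 0.0]
ft_force: [3.6, 1.3, 5.7]
grip_width: 0.683
grip_force: 29.3
```

{"name": "jog_arm", "arguments": {"plan": [{"travel": [-0.0002,0,0.001],"roll": 0},{"travel": [0,0,0.001],"roll": 0},{"travel": [0,0,0],"roll": 0}]}}

```text
time: 26.62
tcp_pos: [529.9, -18.3, 27.3]
tcp_rot: [-0.151, 3.136, -0.0]
ft_force: [3.8, 0.5, 4.8]
grip_width: 0.68
grip_force: 29.2
```

{"name": "jog_arm", "arguments": {"plan": [{"travel": [0,0,0.001],"roll": 0},{"travel": [0,0,0],"roll": 0}]}}

```text
time: 26.88
tcp_pos: [529.2, -18.3, 26.0]
tcp_rot: [-0.151, 3.138, -0.0]
ft_force: [3.0, 0.1, 4.8]
grip_width: 0.685
grip_force: 29.0
```

```bash
python3 board.py b3
```

```text
tcp [529.2 -18.3  26. ] ft [3.  0.1 4.8] w 0.6847906361450288 28.991568982601166
tcp px [302.2 231.5]
215 ............................................
216 ............................................
217 ............................................
218 ............................................
219 ............................................
220 ............................................
221 ............................................
222 ............................#...............
223 ......................#....##...............
224 ....................####.#######.#..........
225 ...................###############..........
226 ...................########.##.###..........
227 ....................#########.#####.........
228 ......................###.##########........
229 ....................################........
230 ....................###############...#.....
231 ....................##.#.##########...#.....
232 ......................####.####.##...#......
233 ....................#.#######.#.............
234 ....................########........##......
235 ..............
[... 255 characters left out ...]
####................
241 ............................................
242 ............................................
243 ............................................
244 ............................................
245 ............................................
246 ............................................
247 ............................................
248 ............................................
249 ............................................
250 ............................................
251 ............................................
252 ............................................
[[69, 205, 61], [66, 177, 62], [72, 225, 59], [70, 192, 61], [70, 226, 122], [68, 224, 65]]
```

{"name": "jog_arm", "arguments": {"plan": [{"travel": [0,0,0.0008],"roll": 0},{"travel": [0,0,0],"roll": 0}]}}

```text
time: 27.18
tcp_pos: [528.9, -18.3, 25.0]
tcp_rot: [0.151, -3.138, -0.0]
ft_force: [3.3, -0.2, 4.3]
grip_width: 0.681
grip_force: 28.8
```

{"name": "jog_arm", "arguments": {"plan": [{"travel": [0,0,0.0008],"roll": 0},{"travel": [0,0,0],"roll": 0}]}}

```text
time: 27.42
tcp_pos: [528.8, -18.3, 24.3]
tcp_rot: [0.151, -3.138, -0.0]
ft_force: [2.0, 0.7, 5.9]
grip_width: 0.68
grip_force: 28.7
```

{"name": "jog_arm", "arguments": {"plan": [{"travel": [0,0,0.0008],"roll": 0},{"travel": [0,0,0],"roll": 0}]}}

```text
time: 27.68
tcp_pos: [528.8, -18.3, 23.9]
tcp_rot: [0.151, -3.138, -0.0]
ft_force: [0.9, -0.4, 10.6]
grip_width: 0.685
grip_force: 29.6
```

{"name": "jog_arm", "arguments": {"plan": [{"travel": [0,0,0.0006],"roll": 0},{"travel": [0,0,0],"roll": 0}]}}

```text
time: 27.92
tcp_pos: [528.7, -18.2, 23.5]
tcp_rot: [-0.151, 3.138, 0.0]
ft_force: [0.0, 0.2, 14.2]
grip_width: 0.682
grip_force: 30.6
```

{"name": "jog_arm", "arguments": {"plan": [{"travel": [0,0,0],"roll": 0},{"travel": [0,0,0],"roll": 0},{"travel": [0,0,0],"roll": 0},{"travel": [0,0,0],"roll": 0},{"travel": [0,0,-0.01],"roll": 0},{"travel": [0,0,-0.03],"roll": 0},{"travel": [0,0,-0.05],"roll": 0},{"travel": [0,0,-0.02],"roll": 0},{"travel": [0,0,0],"roll": 0}], "fingers": 1}}

```text
time: 29.05
tcp_pos: [530.1, -18.3, 135.1]
tcp_rot: [-0.151, 3.134, -0.0]
ft_force: [-0.4, 0.2, -0.3]
grip_width: 1.004
grip_force: 0.0
```

{"name": "jog_arm", "arguments": {"plan": [{"travel": [-0.0072,0.0435,0],"roll": 0},{"travel": [-0.0072,0.0435,0],"roll": 0},{"travel": [-0.0072,0.0435,0],"roll": 0},{"travel": [-0.0072,0.0435,0],"roll": 0},{"travel": [-0.0072,0.0435,0],"roll": 0},{"travel": [0,0,0.03],"roll": 0},{"travel": [0,0,0.03],"roll": 0},{"travel": [0,0,0.02],"roll": 0},{"travel": [0,0,0],"roll": 0},{"travel": [0,0,0],"roll": 0}]}}

```text
time: 30.3
tcp_pos: [544.0, 201.7, 53.2]
tcp_rot: [0.151, -3.138, -0.0]
ft_force: [0.1, 0.5, 0.5]
grip_width: 1.005
grip_force: 0.0
```

Run:
```python
from h import *
from bench import ctrl, viewer
np.set_printoptions(precision=1,suppress=True)
s=ctrl.read_state();print(s['tcp_pos'],s['tcp_rot'],s['ft_force'])
T=viewer.grab_frame('top');S=viewer.grab_frame('scene');pickle.dump((T,S),open('p7.pkl','wb'))
cv2.imwrite('pics/p7.png',cv2.hconcat([cv2.resize(T['img'][225:325,270:370],(400,400)),cv2.resize(S['img'][190:290,255:355],(400,400))]))
for n,f,p in(('T',T,(318,264)),('S',S,(306,228))):
    hsv=cv2.cvtColor(f['img'],cv2.COLOR_BGR2HSV);roi=np.zeros(hsv.shape[:2],np.uint8);cv2.circle(roi,p,26,1,-1)
    m=(hsv[...,0]>50)&(hsv[...,0]<85)&(hsv[...,1]>90)&(roi>0)
    m=cv2.morphologyEx(m.astype(np.uint8),cv2.MORPH_CLOSE,np.ones((5,5)))
    c=blob(m,p);print(n,circ_on(f,c,36),cv2.contourArea(c),cv2.boundingRect(c))
```

```text
[544.  201.7  53.2] [ 0.2 -3.1 -0. ] [0.1 0.5 0.5]
T (array([535.6, -17.2]), np.float64(27.731898360888437)) 597.5 (302, 257, 30, 31)
S (array([541.2, -23.2]), np.float64(33.06735576068388)) 361.0 (293, 222, 25, 20)
```

{"name": "jog_arm", "arguments": {"plan": [{"travel": [0.0009,0,0.008],"roll": 0},{"travel": [0,0,0.006],"roll": 0},{"travel": [0,0,0.0045],"roll": 0},{"travel": [0,0,0],"roll": 0},{"travel": [0,0,0],"roll": 0}]}}

```text
time: 31.02
tcp_pos: [543.1, 201.6, 34.5]
tcp_rot: [-0.151, 3.138, 0.0]
ft_force: [-0.7, -0.1, 0.2]
grip_width: 1.001
grip_force: 0.0
```

{"name": "jog_arm", "arguments": {"plan": [{"travel": [0,0,0],"roll": 0},{"travel": [0,0,0],"roll": 0},{"travel": [0,0,0],"roll": 0},{"travel": [0,0,0],"roll": 0},{"travel": [0,0,0],"roll": 0},{"travel": [0,0,0],"roll": 0},{"travel": [0,0,0],"roll": 0}], "fingers": 0, "force": 20}}

```text
time: 31.9
tcp_pos: [543.1, 201.6, 34.7]
tcp_rot: [-0.151, 3.138, 0.0]
ft_force: [-1.6, 0.2, 5.9]
grip_width: 0.48
grip_force: 20.0
```

{"name": "jog_arm", "arguments": {"plan": [{"travel": [0,0,-0.004],"roll": 0},{"travel": [0,0,-0.01],"roll": 0},{"travel": [0,0,-0.025],"roll": 0},{"travel": [0,0,-0.026],"roll": 0},{"travel": [0,0,-0.015],"roll": 0},{"travel": [0.004,-0.022,0],"roll": 0},{"travel": [0.008,-0.045,0],"roll": 0},{"travel": [0.008,-0.045,0],"roll": 0},{"travel": [0.008,-0.045,0],"roll": 0},{"travel": [0.007,-0.04,0],"roll": 0}]}}

```text
time: 33.15
tcp_pos: [525.6, -0.4, 113.5]
tcp_rot: [0.15, -3.136, 0.0]
ft_force: [-0.2, 0.2, -0.3]
grip_width: 0.474
grip_force: 20.3
```

{"name": "jog_arm", "arguments": {"plan": [{"travel": [0.003,-0.0201,0],"roll": 0},{"travel": [0,0,0.015],"roll": 0},{"travel": [0,0,0.02],"roll": 0},{"travel": [0,0,0.01],"roll": 0},{"travel": [0,0,0.007],"roll": 0},{"travel": [0,0,0.003],"roll": 0},{"travel": [0,0,0],"roll": 0},{"travel": [0,0,0],"roll": 0}]}}

```text
time: 34.15
tcp_pos: [526.3, -18.1, 59.8]
tcp_rot: [-0.151, 3.137, 0.0]
ft_force: [-0.2, 0.3, 0.5]
grip_width: 0.477
grip_force: 20.4
```

Run:
```python
from h import *
from bench import ctrl, viewer
np.set_printoptions(precision=1,suppress=True)
s=ctrl.read_state();t=s['tcp_pos'];print(t,s['ft_force'],s['grip_width'],s['grip_force'])
S=viewer.grab_frame('scene');pickle.dump(S,open('c1.pkl','wb'));cv2.imwrite('pics/c1.png',S['img'])
t=np.array(t)+[1.2,-1.6,0];a=np.radians(5.6);xr=np.array([np.cos(a),np.sin(a),0]);yr=np.array([-np.sin(a),np.cos(a),0]);z=np.array([0,0,1])
th=.54;n=-np.sin(th)*xr+np.cos(th)*z;U=t+10*xr-2*z
p=proj(S,U+12*n);print('lens px exp',p,'uphill edge top',proj(S,U+12*n+21*(np.cos(th)*xr+np.sin(th)*z)),'low edge',proj(S,U-21*(np.cos(th)*xr+np.sin(th)*z)))
g=cv2.cvtColor(S['img'],cv2.COLOR_BGR2GRAY);x,y=p.round().astype(int)
for r in range(y-8,y+16): print(r,' '.join('%3d'%v for v in g[r,x-10:x+18]))
```

```text
[526.3 -18.1  59.8] [-0.2  0.3  0.5] 0.47721069477161127 20.357279777526855
lens px exp [302.3 217.4] uphill edge top [309.1 216.1] low edge [298.1 223.2]
209  34  32  28  39  46  37  31  27  25  27  28  28  32  27  28  29  22  22  65  84  47  39  41  39  41  41  38  39
210  30  27  29  40  47  37  30  29  21  11  27  32  27  25  34  34  29  26  60  85  47  39  40  39  37  42  36  39
211  28  31  32  39  43  43  49  32  11  19  30  26  29  25  25  26  29  26  62  85  48  37  41  39  45  43  40  41
212  37  47  35  33  39  30  32  45  24  17  30  30  22  27  31  31  22  25  60  85  52  39  41  35  39  38  41  39
213  34  47  34  26  31  25  60  78  36  20  28  31  26  25  22  33  22  21  46  66  31  18  43  41  41  39  34  38
214  34  33  29  28  43  82 101  89  32  19  20  20  28  26  19  20  29  22  20  35  24  20  23  25  43  43  46  40
215  25  31  32  30  25 105 108  87  38  15  12  20   9  44  48  24  17  16  13  20  13  19  17  20  17  22  24  34
216  35  33  32  33  21 105 109  88  35  13  13  72 139 148 151  81  26  29  20  14  24  23  14  20  18  26  23  29
217  31  33  33  
[... 1138 characters left out ...]
  21
227  42  43  64  77  60  63  44  30  32  34  40  39  45  43  47  43  44  37  41  41  49  44  49  87  81  50  48  49
228  50  43  41  49  39  38  44  39  40  49  42  45  46  41  43  46  42  45  45  39  42  40  41  51  47  73  57  52
229  46  27  34  48  40  44  40  43  45  40  43  49  40  44  39  43  45  45  47  40  39  41  76  84  51  65  60  49
230  61  29  34  44  43  37  47  41  44  45  45  47  44  44  43  45  39  44  47  47  37  73  90  88  48  53  54  48
231  62  39  43  38  45  44  44  47  40  40  39  40  50  42  47  46  44  41  42  37  37  80  85  85  68  66  95  56
232  68  45  68  61  44  46  43  46  39  44  40  41  48  42  44  40  42  46  41  37  80  84  80 136 116  80 194 102
```

{"name": "jog_arm", "arguments": {"plan": [{"travel": [0,0,0.005],"roll": 0},{"travel": [0,0,0.003],"roll": 0},{"travel": [0,0,0.0018],"roll": 0},{"travel": [0,0,0],"roll": 0}]}}

```text
time: 34.7
tcp_pos: [525.9, -18.2, 49.4]
tcp_rot: [0.151, -3.138, -0.0]
ft_force: [0.5, 0.3, -0.0]
grip_width: 0.473
grip_force: 20.4
```

{"name": "jog_arm", "arguments": {"plan": [{"travel": [0,0,0.001],"roll": 0},{"travel": [0,0,0.001],"roll": 0},{"travel": [0,0,0],"roll": 0}]}}

```text
time: 35.08
tcp_pos: [526.5, -18.2, 47.9]
tcp_rot: [-0.151, 3.137, 0.0]
ft_force: [0.3, 1.0, 2.1]
grip_width: 0.475
grip_force: 20.5
```

{"name": "jog_arm", "arguments": {"plan": [{"travel": [-0.0006,0,0.0013],"roll": 0},{"travel": [-0.0005,0,0.0012],"roll": 0},{"travel": [0,0,0],"roll": 0}]}}

```text
time: 35.45
tcp_pos: [528.2, -18.0, 45.8]
tcp_rot: [-0.151, 3.136, 0.0]
ft_force: [1.8, 0.5, 6.8]
grip_width: 0.474
grip_force: 21.1
```

{"name": "jog_arm", "arguments": {"plan": [{"travel": [-0.0005,0,0.0013],"roll": 0},{"travel": [-0.0004,0,0.0012],"roll": 0},{"travel": [0,0,0],"roll": 0}]}}

```text
time: 35.83
tcp_pos: [529.1, -17.9, 43.2]
tcp_rot: [-0.151, 3.136, 0.0]
ft_force: [1.3, -0.3, 6.1]
grip_width: 0.475
grip_force: 21.3
```

{"name": "jog_arm", "arguments": {"plan": [{"travel": [-0.0003,0,0.0012],"roll": 0},{"travel": [-0.0002,0,0.0011],"roll": 0},{"travel": [0,0,0],"roll": 0}]}}

```text
time: 36.2
tcp_pos: [529.6, -18.0, 40.9]
tcp_rot: [-0.151, 3.136, -0.0]
ft_force: [1.7, -0.9, 5.8]
grip_width: 0.479
grip_force: 20.7
```

{"name": "jog_arm", "arguments": {"plan": [{"travel": [0,0,0.001],"roll": 0},{"travel": [0,0,0],"roll": 0}]}}

```text
time: 36.45
tcp_pos: [529.6, -18.0, 39.9]
tcp_rot: [-0.151, 3.136, -0.0]
ft_force: [2.5, 0.7, 5.7]
grip_width: 0.478
grip_force: 20.1
```

{"name": "jog_arm", "arguments": {"plan": [{"travel": [0,0,0.0008],"roll": 0},{"travel": [0,0,0],"roll": 0}]}}

```text
time: 36.7
tcp_pos: [529.6, -17.9, 39.1]
tcp_rot: [-0.151, 3.136, -0.0]
ft_force: [2.4, 0.7, 4.8]
grip_width: 0.475
grip_force: 19.7
```

{"name": "jog_arm", "arguments": {"plan": [{"travel": [0,0,0.0008],"roll": 0},{"travel": [0,0,0],"roll": 0}]}}

```text
time: 36.95
tcp_pos: [529.5, -18.0, 38.3]
tcp_rot: [-0.151, 3.136, -0.0]
ft_force: [2.9, -0.4, 5.9]
grip_width: 0.469
grip_force: 19.7
```

{"name": "jog_arm", "arguments": {"plan": [{"travel": [0,0,0.0008],"roll": 0},{"travel": [0,0,0],"roll": 0}]}}

```text
time: 37.2
tcp_pos: [529.4, -18.0, 37.4]
tcp_rot: [-0.151, 3.136, -0.0]
ft_force: [1.6, 0.3, 5.5]
grip_width: 0.472
grip_force: 19.7
```

{"name": "jog_arm", "arguments": {"plan": [{"travel": [0,0,0.0008],"roll": 0},{"travel": [0,0,0],"roll": 0}]}}

```text
time: 37.45
tcp_pos: [529.1, -18.0, 36.4]
tcp_rot: [-0.151, 3.137, -0.0]
ft_force: [1.7, 0.1, 5.3]
grip_width: 0.471
grip_force: 19.8
```

Run:
```python
from h import *
from bench import ctrl, viewer
s=ctrl.read_state();print(s['tcp_pos'],s['ft_force'])
S=viewer.grab_frame('scene');pickle.dump(S,open('c2.pkl','wb'))
g=cv2.cvtColor(S['img'],cv2.COLOR_BGR2GRAY)
for r in range(215,244): print(r,' '.join('%3d'%v for v in g[r,292:322]))
```

```text
[529.08222177 -17.96670942  36.4368444 ] [1.72324174 0.14985236 5.33743701]
215  34  31  26  31  14  37  46  36  29  27  21  28  31  34  30  31  26  27  23  60  82  37  18  24  27  35  44  41  42  37
216  28  28  30  32  23  44  42  28  28  26  17  28  30  26  27  30  31  32  27  60  83  38  19  14  16  20  25  22  42  38
217  33  35  34  31  32  44  45  31  26  24  21  26  29  29  31  31  27  24  24  58  82  37  22  27  20  22  25  18  24  21
218  30  35  35  38  35  45  43  29  28  18  18  28  27  24  27  29  30  26  23  60  83  37  18  14  23  20  19  27  20  25
219  33  31  28  31  35  48  42  30  33  19  17  29  28  29  24  31  28  22  25  62  84  36  20  12  20  22  24  20  22  20
220  33  31  33  31  35  46  36  44  29  22  20  28  29  29  26  28  32  28  22  62  83  33  18  21  24  13  18  17  20  18
221  32  28  31  41  36  46  35  38  26  18  20  25  27  17  25  26  30  22  20  62  85  38  15  23  30  23  24  18  23  23
222  28  35  47  39  31  30  25  27  97  46  20  20  20  15  22  16  21  23  16  35  52  25  22  21  21  16  18  24  25  22
223  27  33  33  28  27  26  61 
[... 1871 characters left out ...]
  75  97 110 123  90  77  72  56  48  52  44  44  37  68 222 192 126  78 169 116
239 119 128 125 108  67  36  41  45  48  51  50  55  54  55  52  51  52  49  40  38  37  33 140 218 192 139 114 128 160 110
240 117 122 126 127 122 190 124  55  45  43  42  44  42  45  38  45  37  39  33  91 143 224 213 167 137 123 107 134 143 104
241 118 121 120 124 156 222 230 124 136 103  63  58  57  41  38  88 144 148 188 228 212 171 155 135 128 121  98 167 118  98
242  85 120 124 126 132 161 165 174 199 223 224 227 230 231 228 229 222 207 186 171 159 140 136 132 126 108 162 151 105  95
243  61 101 122 125 126 138 142 149 157 166 160 164 168 167 167 166 166 162 152 144 141 140 137 131 110 160 176 119  97  97
```

{"name": "jog_arm", "arguments": {"plan": [{"travel": [0,0,0.0007],"roll": 0},{"travel": [0,0,0],"roll": 0}]}}

```text
time: 37.75
tcp_pos: [528.8, -18.0, 35.6]
tcp_rot: [-0.151, 3.137, -0.0]
ft_force: [1.0, 1.2, 5.8]
grip_width: 0.468
grip_force: 19.5
```

{"name": "jog_arm", "arguments": {"plan": [{"travel": [0,0,0.0007],"roll": 0},{"travel": [0,0,0],"roll": 0}]}}

```text
time: 38.0
tcp_pos: [528.4, -18.0, 34.9]
tcp_rot: [0.151, -3.138, 0.0]
ft_force: [-0.8, -0.5, 6.8]
grip_width: 0.466
grip_force: 19.3
```

{"name": "jog_arm", "arguments": {"plan": [{"travel": [0,0,0.0006],"roll": 0},{"travel": [0,0,0],"roll": 0}]}}

```text
time: 38.25
tcp_pos: [528.4, -17.9, 34.6]
tcp_rot: [-0.151, 3.138, 0.0]
ft_force: [-1.4, -0.4, 10.7]
grip_width: 0.468
grip_force: 20.5
```

Run:
```python
from h import *
from bench import ctrl, viewer
s=ctrl.read_state();print(s['tcp_pos'],s['ft_force'])
S=viewer.grab_frame('scene');g=cv2.cvtColor(S['img'],cv2.COLOR_BGR2GRAY)
for S in(S,pickle.load(open('c2.pkl','rb'))):
    g=cv2.cvtColor(S['img'],cv2.COLOR_BGR2GRAY)[218:234,302:318].astype(float);w=np.clip(g-60,0,110);w[9:,10:]=0;w[:,0]*=1
    y,x=np.mgrid[218:234,302:318];p=((x*w).sum()/w.sum(),(y*w).sum()/w.sum());print(p,onz(S,p,48)-[1.2,-1.6,0],(w>40).sum())
```

```text
[528.36055645 -17.94629551  34.61014304] [-1.37666982 -0.35711787 10.68161357]
(np.float64(306.7200280439355), np.float64(226.01799485861181)) [541.22008939 -16.26687695  48.        ] 38
(np.float64(306.45998575160297), np.float64(225.72785561624318)) [540.10164    -15.78807474  48.        ] 38
```

{"name": "jog_arm", "arguments": {"plan": [{"travel": [0,0,0],"roll": 0},{"travel": [0,0,0],"roll": 0},{"travel": [0,0,0],"roll": 0},{"travel": [0,0,0],"roll": 0},{"travel": [0,0,-0.01],"roll": 0},{"travel": [0,0,-0.03],"roll": 0},{"travel": [0,0,-0.05],"roll": 0},{"travel": [0.0,0.05,0],"roll": 0},{"travel": [0,0.06,0],"roll": 0},{"travel": [0,0.06,0],"roll": 0}], "fingers": 1}}

```text
time: 39.55
tcp_pos: [512.2, 152.8, 125.2]
tcp_rot: [-0.149, 3.137, 0.001]
ft_force: [1.3, 0.1, 0.4]
grip_width: 1.003
grip_force: 0.0
```

```bash
cat > fin.py <<'E'
from h import *
from bench import ctrl, viewer
import sys
np.set_printoptions(precision=1,suppress=True)
s=ctrl.read_state();print(s['tcp_pos'],s['time'])
T=viewer.grab_frame('top');S=viewer.grab_frame('scene');pickle.dump((T,S),open(sys.argv[1]+'.pkl','wb'))
cv2.imwrite(f'pics/{sys.argv[1]}.png',cv2.hconcat([cv2.resize(T['img'][215:315,270:370],(400,400)),cv2.resize(S['img'][180:280,255:355],(400,400))]))
q={}
for n,f,p in(('T',T,(318,262)),('S',S,(307,226))):
    hsv=cv2.cvtColor(f['img'],cv2.COLOR_BGR2HSV);g=hsv[...,2].astype(int);sat=hsv[...,1]
    roi=np.zeros(g.shape,np.uint8);cv2.circle(roi,p,8,1,-1)
    c=blob((g>100)&(roi>0)&(sat<90),p,amin=15);M=cv2.moments(c);q[n]=(M['m10']/M['m00'],M['m01']/M['m00']);print(n,'lens',q[n],M['m00'],onz(f,q[n],48))
    roi[:]=0;cv2.circle(roi,p,18,1,-1)
    m=(g<75)&(roi>0)&(sat<120);m=cv2.morphologyEx(m.astype(np.uint8),cv2.MORPH_OPEN,np.ones((2,2)));c=blob(m,p);print(n,'cover',circ_on(f,c,48),cv2.boundingRect(c))
    roi[:]=0;cv2.circle(roi,p,24,1,-1);m=((sat>110)&(roi>0)&(hsv[...,0]>50)&(hsv[...,0]<85)).astype(np.uint8);m=cv2.morphologyEx(m,cv2.MORPH_CLOSE,np.ones((3,3)));c=blob(m,p);print(n,'board',circ_on(f,c,36),cv2.boundingRect(c))
print('tri lens',*tri(T,q['T'],S,q['S']))
E
python3 fin.py f1
```

```text
[512.2 152.8 125.2] 39.55
T lens (316.40776699029124, 265.90938511326857) 51.5 [544.5 -18.1  48. ]
T cover (array([538.2, -17.6]), np.float64(19.699962342664687)) (307, 259, 21, 22)
T board (array([535.3, -16.9]), np.float64(26.25901888155975)) (302, 265, 30, 21)
S lens (306.79166666666663, 226.3125) 32.0 [543.2 -18.6  48. ]
S cover (array([538.3,  -6.6]), np.float64(45.52164399425181)) (291, 210, 35, 28)
S board (array([541.6, -24.8]), np.float64(31.95777540742402)) (293, 224, 25, 18)
tri lens [544.  -18.6  48.5] 1.2577660852146888
```

View pics/f1.png

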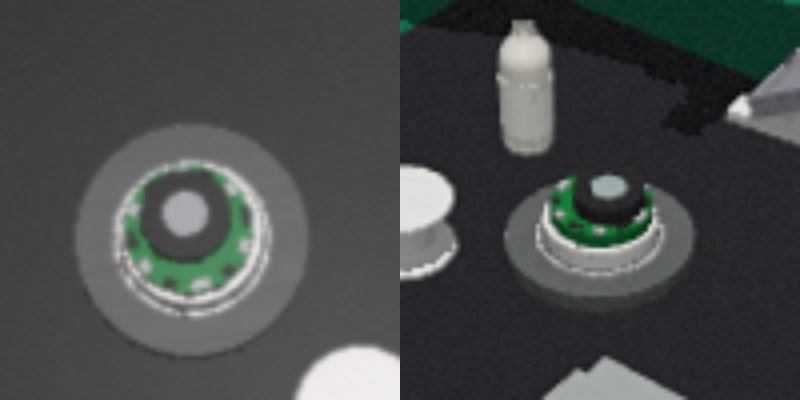

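The cover lies flat, but its lens (top crop (185,213)) is about 4–5 mm too far in +x. The board and base are concentric with the plate. I'll measure the offset and re-seat the cover.

```bash
sed -i "s/(318,262)),/(316,268)),/; s/p,8,1/p,9 if n=='T' else 7,1/" fin.py; python3 fin.py f2
```

```text
[511.8 156.2 125. ] 39.65
T lens (315.6333333333333, 267.8175438596491) 95.0 [541.2 -16.4  48. ]
T cover (array([537.9, -17.7]), np.float64(20.119179220758436)) (307, 259, 21, 22)
T board (array([534.7, -16.7]), np.float64(26.41483518963611)) (302, 265, 30, 22)
S lens (306.79166666666663, 226.3125) 32.0 [543.2 -18.6  48. ]
S cover (array([538. ,  -6.7]), np.float64(45.39737650106011)) (291, 210, 35, 28)
S board (array([541.6, -24.8]), np.float64(31.95777540742402)) (293, 224, 25, 18)
tri lens [541.5 -16.4  45.8] 0.1286555989529185
```

{"name": "jog_arm", "arguments": {"plan": [{"travel": [-0.003,-0.045,0],"roll": 0},{"travel": [-0.003,-0.045,0],"roll": 0},{"travel": [-0.003,-0.045,0],"roll": 0},{"travel": [-0.0027,-0.0377,0],"roll": 0},{"travel": [0,0,0.02],"roll": 0},{"travel": [0,0,0.02],"roll": 0},{"travel": [0,0,0.01],"roll": 0},{"travel": [0,0,0],"roll": 0},{"travel": [0,0,0],"roll": 0}]}}

```text
time: 40.88
tcp_pos: [540.8, -19.7, 74.8]
tcp_rot: [-0.151, 3.137, -0.0]
ft_force: [-0.5, -0.6, 0.5]
grip_width: 1.002
grip_force: 0.0
```

{"name": "jog_arm", "arguments": {"plan": [{"travel": [0,0,0.015],"roll": 0},{"travel": [0,0,0.01],"roll": 0},{"travel": [0,0,0.006],"roll": 0},{"travel": [0,0,0.003],"roll": 0},{"travel": [0,0,0],"roll": 0},{"travel": [0,0,0],"roll": 0},{"travel": [0,0,0],"roll": 0}]}}

```text
time: 41.75
tcp_pos: [540.6, -19.5, 40.4]
tcp_rot: [-0.151, 3.137, 0.0]
ft_force: [0.3, -0.0, -0.4]
grip_width: 0.997
grip_force: 0.0
```

{"name": "jog_arm", "arguments": {"plan": [{"travel": [0,0.0015,0.0015],"roll": 0},{"travel": [0,0,0.001],"roll": 0},{"travel": [0,0,0],"roll": 0},{"travel": [0,0,0],"roll": 0}]}}

```text
time: 42.25
tcp_pos: [540.3, -18.0, 37.6]
tcp_rot: [0.151, -3.138, -0.0]
ft_force: [-0.5, -0.2, -0.9]
grip_width: 0.999
grip_force: 0.0
```

{"name": "jog_arm", "arguments": {"plan": [{"travel": [0,0,0],"roll": 0},{"travel": [0,0,0],"roll": 0},{"travel": [0,0,0],"roll": 0},{"travel": [0,0,0],"roll": 0},{"travel": [0,0,0],"roll": 0},{"travel": [0,0,0],"roll": 0},{"travel": [0,0,0],"roll": 0}], "fingers": 0, "force": 20}}

```text
time: 43.12
tcp_pos: [540.3, -18.0, 37.8]
tcp_rot: [-0.151, 3.138, 0.0]
ft_force: [-1.8, 0.0, 6.0]
grip_width: 0.475
grip_force: 20.1
```

{"name": "jog_arm", "arguments": {"plan": [{"travel": [0,0,-0.0015],"roll": 0},{"travel": [0,0,-0.0015],"roll": 0},{"travel": [0.002,0.0002,0],"roll": 0},{"travel": [0.0025,0.0002,0],"roll": 0},{"travel": [0,0,0],"roll": 0},{"travel": [0,0,0.0015],"roll": 0},{"travel": [0,0,0.0007],"roll": 0},{"travel": [0,0,0],"roll": 0}]}}

```text
time: 44.12
tcp_pos: [535.7, -18.0, 38.3]
tcp_rot: [0.151, -3.138, -0.0]
ft_force: [1.0, -0.3, 0.7]
grip_width: 0.481
grip_force: 20.3
```

{"name": "jog_arm", "arguments": {"plan": [{"travel": [0,0,0.0006],"roll": 0},{"travel": [0,0,0.0003],"roll": 0},{"travel": [0,0,0],"roll": 0}]}}

```text
time: 44.5
tcp_pos: [535.9, -18.0, 37.8]
tcp_rot: [-0.151, 3.138, 0.0]
ft_force: [-0.9, 0.7, 5.6]
grip_width: 0.482
grip_force: 20.6
```

In contact at 5.6 N. Releasing and retreating.

{"name": "jog_arm", "arguments": {"plan": [{"travel": [0,0,0],"roll": 0},{"travel": [0,0,0],"roll": 0},{"travel": [0,0,0],"roll": 0},{"travel": [0,0,0],"roll": 0},{"travel": [0,0,-0.01],"roll": 0},{"travel": [0,0,-0.03],"roll": 0},{"travel": [0,0,-0.05],"roll": 0},{"travel": [0.0,0.05,0],"roll": 0},{"travel": [0,0.06,0],"roll": 0},{"travel": [0,0.06,0],"roll": 0}], "fingers": 1}}

```text
time: 45.75
tcp_pos: [519.5, 152.7, 128.6]
tcp_rot: [-0.149, 3.137, 0.001]
ft_force: [1.7, 0.0, 0.3]
grip_width: 0.996
grip_force: 0.0
```

```bash
sed -i "s/(316,268)),/(317,270)),/; s/(307,226))/(305,228))/" fin.py; python3 fin.py f3
python3 - <<'E'
from h import *
T,S=pickle.load(open('f3.pkl','rb'))
for n,f in(('T',T),('S',S)):
    for X in((535.4,-18,48),(540.5,-18,48)): print(n,proj(f,X))
def crop(f): return cv2.cvtColor(f['img'],cv2.COLOR_BGR2GRAY)
g=crop(T)
for r in range(258,286): print(r,' '.join('%3d'%v for v in g[r,304:332]))
T0=pickle.load(open('top0.pkl','rb'));S0=pickle.load(open('scene0.pkl','rb'))
for a,b,bx,n in((T,T0,(278,312,28,32),'fluxT'),(T,T0,(338,300,44,40),'reelT'),(S,S0,(276,178,20,44),'fluxS'),(S,S0,(238,218,34,34),'reelS')):
    x,y,w,h=bx;print(n,cv2.absdiff(crop(a),crop(b))[y:y+h,x:x+w].mean().round(1))
E
```

```text
[519.5 152.7 128.6] 45.75
T lens (316.73859649122807, 270.1929824561403) 95.0 [536.7 -17.9  48. ]
T cover (array([533.1, -19.2]), np.float64(19.56073968307581)) (308, 261, 20, 23)
T [316.87270575 270.86727204]
T [316.56928163 268.09706156]
S [304.23568637 224.88031263]
S [306.01255645 225.72710059]
258 106 112 133 170 175 134 124 145 181 187 186 179 141 114 109 103  75  74  78 106 140 165 198 208 183 137 116 108
259 113 137 154 146 123 112 113 118 138 133 121 113 101  92  84  93  90  92  83 103 114 123 145 185 213 196 157 119
260 141 180 158  96  82 100 107 103  89  88  77  71  71  70  70  72  75  80  95 107 111 116 134 168 190 203 197 158
261 156 140  97  71  68  77  89  80  73  70  68  70  67  69  68  68  69  70  78  85  97 124 160 186 181 190 216 200
262 161 117  80  74  72  81  72  68  68  67  68  69  69  67  69  68  69  70  70  71  79 106 146 186 186 167 187 219
263 128 112 108 103  85  73  69  67  67  69  69  69  71  68  71  70  70  69  70  71  72  82 111 152 176 141 153 194
264 117 111 108  90  72  67  68  68  68  67  73  82  86  90  84  77  70  70  70  70  70  75  87 110 110 
[... 2407 characters left out ...]
 162 124 114 115 123 188 227 223 177 126
fluxT 1.0
reelT 0.8
fluxS 4.9
reelS 7.6Traceback (most recent call last):
  File "fin.py", line 15, in <module>
    roi[:]=0;cv2.circle(roi,p,24,1,-1);m=((sat>110)&(roi>0)&(hsv[...,0]>50)&(hsv[...,0]<85)).astype(np.uint8);m=cv2.morphologyEx(m,cv2.MORPH_CLOSE,np.ones((3,3)));c=blob(m,p);print(n,'board',circ_on(f,c,36),cv2.boundingRect(c))
                                                                                                                                                                     ~~~~^^^^^
  File "h.py", line 15, in blob
    return min(cs,key=lambda c:np.linalg.norm(c[:,0].mean(0)-near))
ValueError: min() iterable argument is empty
```

{"name": "jog_arm", "arguments": {"plan": [{"travel": [0,0,0],"roll": 0},{"travel": [0,0,0],"roll": 0},{"travel": [0,0,0],"roll": 0}]}}

```text
time: 46.22
tcp_pos: [519.6, 150.0, 127.7]
tcp_rot: [-0.148, 3.138, 0.0]
ft_force: [0.1, 0.3, 0.1]
grip_width: 0.996
grip_force: 0.0
```

```bash
python3 -c "
from bench import ctrl
print(ctrl.sign_off())"
```

```text
the job is handed in; nothing more can be done
None
```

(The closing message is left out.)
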